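Load a keyed ribbon cassette into a label printer

TASK

Load the black ribbon cassette into the open label printer: turn the yellow-handled crank until the keys of the drive shaft line up with the slot in the cassette's spool, then press the blue spring button down so that its ears pass under the white strips, and slide the cassette along its rails onto the shaft until it is fully home and the button pops up in its window. Then swing the red clamp arm fully closed over the cassette. Leave the other things on the desk where they are.

Things in the scene. Friction and masses are not known exactly. Their poses are not given: they have to be found in the camera images.
- printer: Open label printer, fixed: white base 290 x 130 x 20 mm with two aluminium rails and a grey drive head. Origin on the desk, on the centre line; x = direction in which the cassette slides (to the head), z up. Base x=-155 to 135. Channel floor z=20; rails x=-140 to 65, inner faces y=+-33.5, tops z=54. Head x=80 to 130, y=+-52, top z=90.
- window (a point): Middle, between both sides, of the orange-edged window (printer x=-29, z=73): a 19 mm gap in the two white strips under which the button's ears run. Strips: y=+-36 to +-50, z=70.5 to 76, at printer x=-63 to -38.5 and -19.5 to 0, on 7 mm outer walls (to y=+-57). Axes as the printer's.
- drive_face (a point): Point on the face of the drive head on the shaft's axis: printer x=80, y=0, z=54 mm. Axes as the printer's. The steel drive shaft sticks out 34 mm from here towards -x.
- shaft_keys (a point): Point on the drive shaft's axis, 20 mm in front of the drive face; turns with the shaft. z axis: direction of its two opposite keys (a blade 8 mm thick, 42 mm across, 26 mm long, then a 6 mm lead-in tip 5 mm thick) and of the crank arm; x along the shaft.
- crank (a joint): Angle of drive shaft and crank, rad, -1.1 to 1.25. 0: arm and keys upright; positive: arm leans to the printer's -y. Friction 0.1 N m (1.5 N at the handle): stays where left. The keys enter the slot when joint crank equals joint spool within about 0.1. At the start the crank leans 0.35 to 1.15 rad further to -y than the spool's stripe.
- crank_handle (a point): Middle of the crank's yellow handle, a round bar 16 mm thick and 42 mm long, parallel to the shaft, 70 mm from the shaft's axis, 86 mm beyond the drive face (handle from 65 to 107 mm beyond it, nothing past its end); the dark steel arm lies 55 to 65 mm beyond the drive face. Move it along its arc: a level push on the leaning handle can jam by friction.
- cassette: Loose black ribbon cassette 130 x 64 x 36 mm, 0.45 to 0.7 kg, between the rails (1.5 mm play each side) on the channel floor. Origin under its centre; x along the rails to the head, z up. Tail half (x=-65 to -15): block 36 mm high, blue button above it, then an upright black tab to push against (x=-21 to -15, 46 mm wide, top z=85). Spool in the front half.
- cassette_nose (a point): Point in the middle of the cassette's front end, on the spool's axis: cassette x=65, y=0, z=34. Fully home it lies on the drive face (cassette against the head).
- spool (a joint): Angle of the spool in the cassette about the cassette's x axis, rad; same sense as joint crank. 0: slot and yellow stripe upright on top. Light friction (0.03 N m).
- spool_slot (a point): Middle of the white splined socket at the spool's front end (35 mm deep, open on top and below); its z axis is the direction of the slot, 12 mm wide; in line with the yellow stripe on the brown roll.
- pad (a joint): Travel of the blue spring button, m: 0 up, 0.010 down; spring 2 N at the top, 6.5 N at the bottom. When up, its ears stop against the strips' ends; the cassette passes when it is held down 6 mm or more. Once under the strips the ears are held down by them; fully home, the released button springs up in the window to 0.
- pad_top (a point): Centre of the top of the blue button: 36 mm along x, 44 mm across, at cassette x=-44, y=0, z=66 when up; the tab's face is 23 mm ahead of this point and rises 19 mm above it. The ears (14 mm along x, top 10 mm below the button's top, reaching y=+-45) are centred below it.
- clamp (a joint): Angle of the red clamp arm about an upright pivot on top of the drive head (printer x=105, y=0), rad: 0 closed (stop; arm pointing to the printer's -x over the cassette's front), growing as it swings open towards +y, to 1.6. Stays where it is left; about 1 N at the peg moves it.
- clamp_peg (a point): Middle of the upright red peg near the arm's end, 72 mm from the pivot: 16 mm thick, from z=98 to z=138 over the desk, this point at z=120. The flat arm is 18 mm wide, 93.5 to 102.5 mm over the desk.
- label_roll: Bystander, loose: white roll of labels, 90 mm across, 50 mm high; origin under its centre.
- stapler: Bystander, loose: blue stapler, 150 x 36 x 33 mm; origin under its centre.
- bottle_a: Bystander, loose: amber bottle, red cap, 64 mm across, 200 mm tall; origin under its centre.
- bottle_b: Bystander, loose: amber bottle, green cap, 64 mm across, 200 mm tall; origin under its centre.
- carton_green: Bystander, loose: green carton 80 x 120 x 160 mm tall; origin under its centre.
- carton_red: Bystander, loose: red carton 80 x 120 x 160 mm tall; origin under its centre.
- phone: Bystander, loose: black phone lying flat, 75 x 155 x 9 mm; origin under its centre.
- pen_cup: Bystander, loose: grey open cup, 76 mm across, 95 mm tall; origin under its centre.
Not all that is in view belongs to the job. Leave any purple look-alike of the cassette alone.

How it is judged:
On the way, in this order (a step that is already met when the one before it is completed fails the run):
1. with the crank, the shaft's keys are turned in line with the slot of the spool (within 0.1 rad) (angle between the z axis of shaft_keys and the z axis of spool_slot, either way round below 0.1 rad and distance of crank_handle from where it was at the start of the episode above 0.008 m), for 0.2 s.
2. the cassette is fully home on the shaft and its button has popped up in the window (x of cassette_nose in the frame of drive_face above -0.005 m and distance between cassette_nose and drive_face below 0.007 m and value of joint pad below 0.003 m and angle between the z axis of shaft_keys and the z axis of spool_slot, either way round below 0.15 rad), for 0.2 s.
3. the clamp arm is closed (value of joint clamp below 0.15 rad), for 0.2 s.
At the end, for the whole second after the job is handed in: The cassette's front lies on the drive face (within 5 mm along the shaft, 7 mm in all), the keys are in the slot (within 0.15 rad), the blue button is up in its window (within 3 mm), the clamp arm is closed (within 0.15 rad) and the cassette is at rest (all of step 2 and value of joint clamp below 0.15 rad and linear speed of cassette below 0.01 m/s); the robot touches nothing.
It fails at once if a bystander is pushed more than 30 mm from its place or knocked over (distance of any of label_roll, stapler, bottle_a, bottle_b, carton_green, carton_red, phone, pen_cup from where it was at the start of the episode above 0.03 m or angle between any of label_roll, stapler, bottle_a, bottle_b, carton_green, carton_red, phone, pen_cup's own z axis and vertical above 0.4 rad).
It also fails if it takes over 61 s, if anything falls off the work surface, if the arm or the gripper's body presses on something with over 40 N, if the wrist force passes 120 N, or if a joint passes its speed limit or range.

ROBOT

A 6-joint arm with a two-finger parallel gripper is mounted at the origin on the work surface. World frame = base frame: x ahead of the robot, y to its left, z up, the work surface at z = 0. Lengths are in m, angles in rad, forces in N, time in s.
With the tool pointing down it reaches from about 0.35 to 0.975 m from the base axis. Payload 4.9 kg.
Tool frame: the origin (TCP) lies between the finger pads; the fingertips stand 19 mm ahead of it and the grasp point (between the pads) is the TCP; z points along the fingers, y is the direction in which the jaws open and shut (so a half turn about z gives the same grasp; the last joint's range is limited). The gripper opens to 85 mm and grips with 20 to 120 N. Pads are 22 mm wide; open, the fingers measure 114 mm over their backs; the gripper's body (76 mm by 85 mm) begins 54 mm behind the grasp point. The pads swing forward as they close: fully open they stand 13 mm farther back than shut.
Start: joints at [1.065, 0.053, 1.613, -0, 1.476, -0.119], TCP at [0.236, 0.579, 0.25] pointing down, gripper open.
Joint ranges: [-3.01, 3.01], [-1.01, 2.22], [0.06, 2.58], [-1.02, 4.17], [0.09, 2.62], [-3.14, 3.14]. Speed limits (rad/s): [2.57, 2.57, 3.14, 3.14, 3.14, 3.14].

INTERFACE

Orientations are given as a unit quaternion [w, x, y, z].
In Python, from plant import state, grab_frame, calibration, job_done gives the robot as it stands. The module is installed in compiled form; this text tells all that it offers.
- The arm moves only by the tool servo_tool, never from a script. Its argument "deltas" is a list that holds one entry, the list of rows, each a list of 5 numbers: the finger opening in mm, from 0 to 85.4, then the shift along the world's x, y, z in mm, then the turn about the world's z in units of 6 degrees (1.0 is 6 degrees). A call has 1 to 5 rows; each row is the pose to reach, as a shift and turn from the pose commanded when the call began; what a row does not reach only later rows make up. A row lasts 1/8 s, in which the tool goes at most 62.5 mm and 10.7 degrees, less where a joint would pass 70% of its speed; a pose out of reach is approached as far as the arm can. A call with a gripper value outside its range is refused whole. The fingers move at their own pace and stop on an object; the grip force is fixed at half the most. Time passes only in rows, so rows that repeat a pose let the fingers close. It gives the time, the measured TCP pose, the force and the opening at its end, in the units of the state.
- state(): the state, without advancing time (a new reading comes with each control period).
- grab_frame(name): name is "scene" or "top" or "wrist"; returns the picture (420x560x3 uint8, red, green, blue); there is no depth.
- calibration(name): a dict with "intrinsics" (3x3 intrinsics, pixels), "world_from_camera" (4x4, takes a point from camera to world coordinates). Camera axes: x right, y down, z forward; pixel columns grow to the right and rows downward; lengths in m; the calibration is good to about 2 mm. A picture is of the moment at which its call begins: read the wrist's pose just before it. calibration takes no time and is no camera call; for the wrist camera it gives the pose at the moment of the call.
- job_done(): hands the job in, once; it reports no verdict.
The state is a dict: "time": time; "joint_pos": joint angles; "joint_vel": joint speeds; "joint_efforts": joint torques, N m; "tool_pos": TCP position; "tool_rot": TCP orientation; "contact_force": force on the tool from outside, world axes, zero at the start; "ft_torque": the same for the moment, N m; "gripper_width": opening from 0.0 (shut) to 1.0 (fully open).
Only numpy, scipy, OpenCV 4.12 (cv2) and the standard library are available. Lean on these libraries where they do the work, as an engineer would, in place of code of your own. Each camera call takes 0.05 s, during which the arm holds its last target.

## Working session

There is one attempt and no reset: what is moved stays moved. The work goes in short steps, Python scripts to look and compute and a tool call to move; the robot and the scene stay as the last step left them, time stands still between calls to the robot, and variables do not carry over. Pictures are saved under pics/ and viewed, and the job is handed in when it is done.

Besides the shell and the picture viewer there is one more tool, called after "Request:" as name([rows], argument=value, ...), one row to a line, values as JSON. servo_tool: Moves the arm, as the interface text tells. Its arguments: {"type":"object","properties":{"deltas":{"type":"array","items":{"type":"array","items":{"type":"array","items":{"type":"number"}}}}},"required":["deltas"]}

```bash
mkdir -p pics; python3 - <<'E'
from plant import *
import cv2,numpy as np
for n in ["scene","top","wrist"]:
    c=calibration(n); f=grab_frame(n); cv2.imwrite(f"pics/{n}0.png",f[:,:,::-1]); print(n,c["intrinsics"].tolist(),np.round(c["world_from_camera"],4).tolist())
s=state();print(s)
E
```

```text
scene [[408.2390600689033, 0.0, 277.5217720535575], [0.0, 408.2390600689033, 206.9032756792371], [0.0, 0.0, 1.0]] [[-0.7661, 0.4129, -0.4925, 1.2046], [0.6426, 0.4744, -0.6017, 0.8036], [-0.0148, -0.7775, -0.6287, 0.9056], [0.0, 0.0, 0.0, 1.0]]
top [[409.86493276398573, 0.0, 277.30669254635114], [0.0, 409.86493276398573, 207.01914389422157], [0.0, 0.0, 1.0]] [[-0.0164, -0.9957, 0.091, 0.4598], [-0.9995, 0.0137, -0.03, 0.0457], [0.0286, -0.0915, -0.9954, 1.1528], [0.0, 0.0, 0.0, 1.0]]
wrist [[357.07189796866317, 0.0, 282.69460718180954], [0.0, 357.07189796866317, 207.98362281646254], [0.0, 0.0, 1.0]] [[0.3768, 0.8807, 0.2869, 0.1611], [0.9263, -0.3577, -0.1186, 0.6086], [-0.0019, 0.3105, -0.9506, 0.3725], [0.0, 0.0, 0.0, 1.0]]
{'time': 0.15, 'joint_pos': array([ 1.06499272e+00,  5.32089550e-02,  1.61400975e+00, -2.15444889e-05,
        1.47603821e+00, -1.19015848e-01]), 'joint_vel': array([ 0.00105757, -0.00071075, -0.00229157,  0.00116128,  0.00064822,
       -0.00117727]), 'joint_efforts': array([ 2.53523267e-04, -3.94239342e+01, -3.70723236e+01, -1.28665188e-04,
        4.59238800e-03, -2.70332706e-06]), 'tool_pos': array([0.23553972, 0.57840041, 0.2493245 ]), 'tool_rot': array([-2.45553684e-04,  1.92189531e-01,  9.81357474e-01, -7.95148259e-04]), 'contact_force': array([-0.70665092,  0.13664511,  0.34792904]), 'ft_torque': array([ 0.02467744, -0.0079834 ,  0.01348604]), 'gripper_width': 0.9992169110060484}
```

View pics/scene0.png

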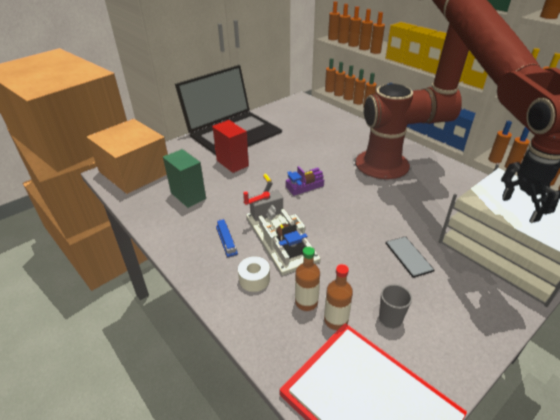

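View pics/top0.png

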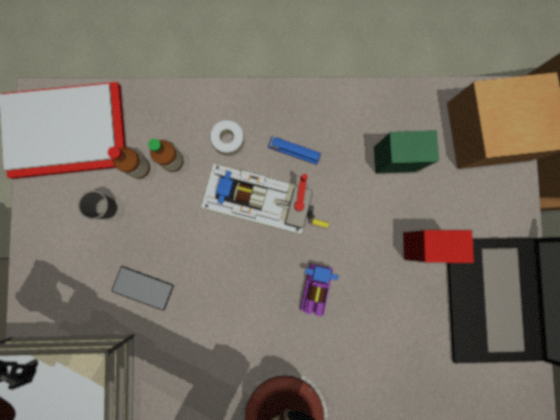

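View pics/wrist0.png

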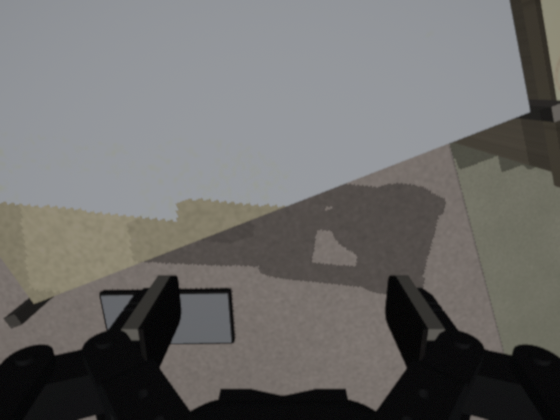

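The top view shows the printer at about (257,198), with its head to the right (world −y). The purple decoy is at (318,290). Next I'll enlarge the crop.

```bash
python3 - <<'E'
import cv2
a=cv2.imread("pics/top0.png")[155:240,195:335]; cv2.imwrite("pics/topc.png",cv2.resize(a,None,fx=5.6,fy=5.6,interpolation=cv2.INTER_CUBIC))
a=cv2.imread("pics/scene0.png")[170:275,225:325]; cv2.imwrite("pics/scenec.png",cv2.resize(a,None,fx=5.6,fy=5.6,interpolation=cv2.INTER_CUBIC))
E
```

```text
(no output)
```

View pics/topc.png

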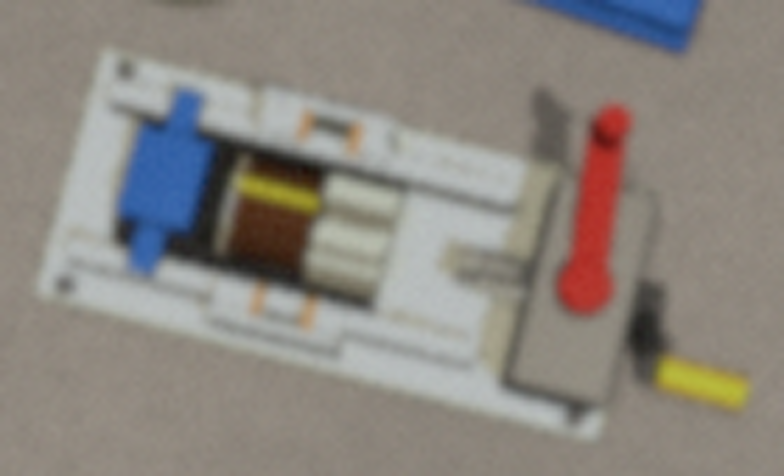

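View pics/scenec.png

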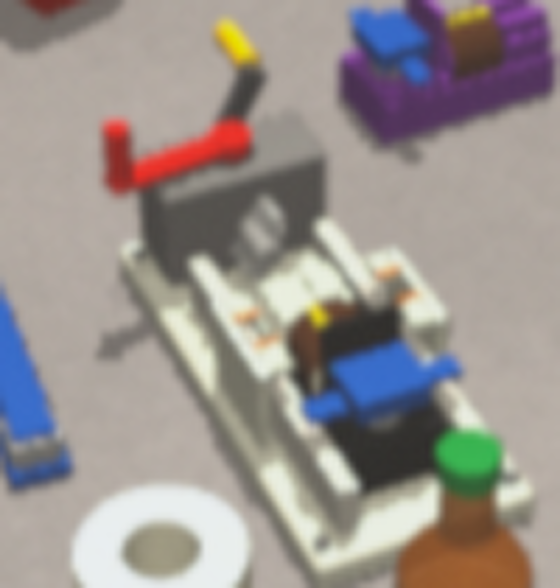

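```bash
cat > h.py <<'E'
import numpy as np, cv2
from plant import *
from scipy.optimize import least_squares
def proj(cal,P):
    T=np.linalg.inv(cal["world_from_camera"]); q=T[:3,:3]@np.asarray(P)+T[:3,3]; u=cal["intrinsics"]@(q/q[2]); return u[:2]
def crop(u,off,s=5.6): return (np.array(u)+.5)/s-.5+np.array(off)
def W(p,L):
    c,s=np.cos(p[2]),np.sin(p[2]); L=np.array(L)/1000.
    return np.array([p[0]+c*L[0]-s*L[1],p[1]+s*L[0]+c*L[1],L[2]])
E
cat > fit.py <<'E'
from h import *
T,S=calibration("top"),calibration("scene")
to,so=(195,155),(225,170)
# params: x y yaw crank clamp cassx spool rs
def L(k,p):
    c,cl,cx,sp,r=p[3:]
    return {'tl':(-155,65,20),'bl':(-155,-65,20),'br':(135,-65,20),'tr':(135,65,20),
     'handle':(166,-70*np.sin(c),54+70*np.cos(c)),
     'peg':(105-72*np.cos(cl),72*np.sin(cl),138),'pivot':(105,0,104),
     'h_tl':(80,52,90),'h_br':(130,-52,90),'h_bl':(80,-52,90),'h_tr':(130,52,90),
     'win+':(-29,43,76),'win-':(-29,-43,76),
     'btn':(cx-44,0,86),'stripe':(cx+9,-r*np.sin(sp),54+r*np.cos(sp))}[k]
obs=[('T','tl',105,50),('T','bl',40,297),('T','br',600,437),('T','handle',702,382),('T','peg',613,122),('T','pivot',585,287),
('T','win+',331,130),('T','win-',284,305),('T','btn',167,180),('T','stripe',278,194),('T','h_bl',506,382),('T','h_br',608,405),('T','h_tr',656,195),
('S','tl',315,578),('S','bl',530,495),('S','tr',125,255),('S','handle',237,42),('S','peg',117,125),('S','pivot',233,135),
('S','win+',250,328),('S','win-',395,282),('S','btn',383,380),('S','stripe',318,316),('S','h_tl',150,200),('S','h_bl',325,150)]
def res(p):
    o=[]
    for c,k,u,v in obs:
        cal,off=(T,to) if c=='T' else (S,so)
        o+=list(proj(cal,W(p,L(k,p)))-crop((u,v),off))
    return np.array(o+[(p[7]-28)/10])
r=least_squares(res,[.5,.1,-1.8,.3,1.2,-50,-.3,28],loss='soft_l1')
p=r.x;print(np.round(p,4))
for (c,k,_,_),e in zip(obs,r.fun[:-1].reshape(-1,2)):print(c,k,np.round(e,2))
for k in ['btn','handle','peg']:print(k,W(p,L(k,p)))
E
python3 fit.py
```

```text
[  0.5881   0.0578  -1.8443   0.4614   1.4426 -53.4859  -0.2563  30.1727]
T tl [-0.45 -1.66]
T bl [-1.52 -0.96]
T br [-0.04  0.86]
T handle [ 0.21 -0.14]
T peg [ 0.18 -0.8 ]
T pivot [ 0.52 -0.66]
T win+ [ 0.21 -0.12]
T win- [ 0.12 -0.16]
T btn [-0.18 -0.68]
T stripe [ 0.4  -0.65]
T h_bl [-0.11 -0.31]
T h_br [0.28 0.51]
T h_tr [ 1.55 -0.35]
S tl [ 0.43 -1.57]
S bl [ 1.58 -0.62]
S tr [-1.39 -2.06]
S handle [0.18 0.82]
S peg [0.16 0.07]
S pivot [-0.4  -0.55]
S win+ [1.1  0.03]
S win- [0.61 0.32]
S btn [ 0.   -1.85]
S stripe [1.64 0.16]
S h_tl [ 2.66 -0.2 ]
S h_bl [0.88 0.23]
btn [0.61438913 0.15163467 0.086     ]
handle [ 0.51320696 -0.09363681  0.11668088]
peg [ 0.63093044 -0.05375046  0.138     ]
```

Request:
servo_tool([
  [[50, 35, -50, 14, -1.7], [50, 70, -100, 28, -3.4], [50, 105, -150, 42, -5.1], [50, 140, -200, 56, -6.8], [50, 170, -240, 70, -8.2]],
])

```text
time: 0.78
tool_pos: [0.4065, 0.3368, 0.3205]
tool_rot: [0.0, 0.586, 0.811, -0.0]
contact_force: [0.7, 0.6, 0.1]
gripper_width: 0.582
```

Request:
servo_tool([
  [[50, 35, -50, 0, -1.7], [50, 70, -100, 0, -3.4], [50, 105, -150, 0, -4.7], [50, 140, -200, 0, -5.7], [50, 170, -240, 0, -5.7]],
])

```text
time: 1.4
tool_pos: [0.5766, 0.0966, 0.3199]
tool_rot: [-0.0, 0.797, 0.604, -0.0]
contact_force: [-0.3, -0.6, -0.2]
gripper_width: 0.587
```

```bash
python3 - <<'E'
from h import *
c=calibration("wrist"); f=grab_frame("wrist"); cv2.imwrite("pics/w1.png",cv2.resize(f[:,:,::-1],(784,588),interpolation=cv2.INTER_CUBIC));cv2.imwrite("pics/w1raw.png",f[:,:,::-1])
np.save("w1cal.npy",c["world_from_camera"]); print(state())
E
```

```text
{'time': 1.45, 'joint_pos': array([ 0.03295439, -0.0707613 ,  1.62155384, -0.00398802,  1.58993482,
        0.310148  ]), 'joint_vel': array([ 0.06579679, -0.03683883,  0.04914897,  0.03891117,  0.03601868,
        0.10545029]), 'joint_efforts': array([  6.37473777, -39.2027235 , -36.86317205,   0.92830483,
         0.67788871,  -0.17711702]), 'tool_pos': array([0.57904371, 0.09229   , 0.31935373]), 'tool_rot': array([ 1.87887937e-03,  7.98037352e-01,  6.02604533e-01, -7.94700452e-04]), 'contact_force': array([ 0.13411667, -3.89136575, -0.0328251 ]), 'ft_torque': array([-0.15535475,  0.01488278,  0.01138184]), 'gripper_width': 0.5847648909054776}
```

View pics/w1.png

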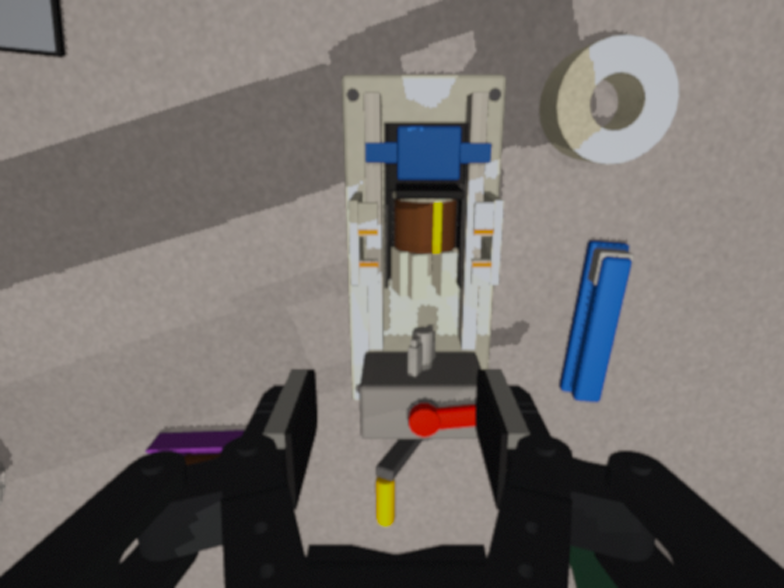

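The wrist view shows the whole mechanism: button at (429,153), stripe (437,227), handle (385,502). The arm was still settling, so I'll take another frame.

```bash
python3 - <<'E'
from h import *
grab_frame("wrist");grab_frame("wrist")
c=calibration("wrist"); f=grab_frame("wrist"); c2=calibration("wrist"); print(np.abs(c["world_from_camera"]-c2["world_from_camera"]).max())
cv2.imwrite("pics/w2raw.png",f[:,:,::-1]); g=f[40:400,225:375,::-1]
cv2.imwrite("pics/w2a.png",cv2.resize(g[:200],None,fx=4,fy=4,interpolation=cv2.INTER_CUBIC)[:600*2]);
cv2.imwrite("pics/w2a.png",cv2.resize(f[45:195,225:375,::-1],None,fx=4,fy=4,interpolation=cv2.INTER_CUBIC))
cv2.imwrite("pics/w2b.png",cv2.resize(f[190:390,225:375,::-1],None,fx=3,fy=3,interpolation=cv2.INTER_CUBIC))
np.save("w2cal.npy",c["world_from_camera"]); print(state()["tool_pos"],state()["tool_rot"])
E
```

```text
0.0018813255203360968
[0.57573753 0.09822691 0.31960212] [-6.28124551e-04  7.96831032e-01  6.04201683e-01 -4.87856319e-04]
```

View pics/w2a.png

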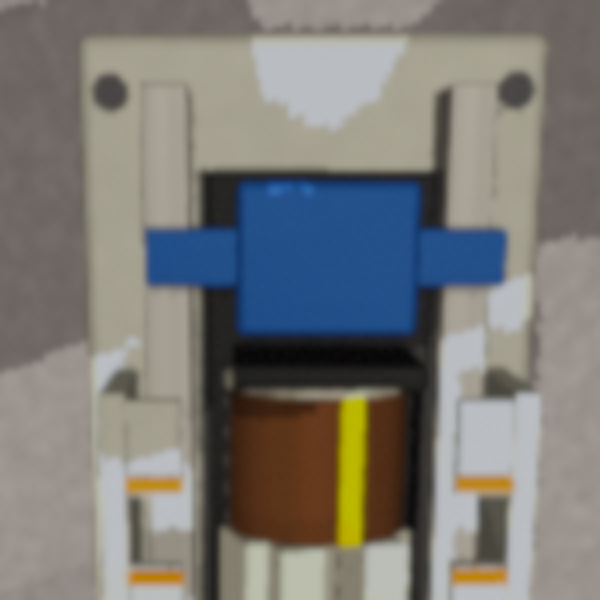

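View pics/w2b.png

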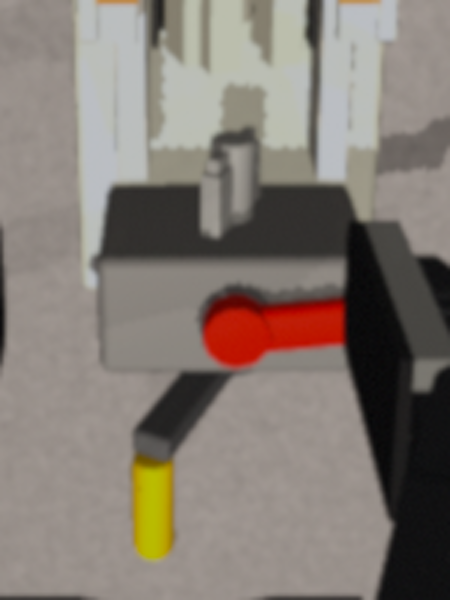

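```bash
cat > fit2.py <<'E'
from h import *
import sys
exec(open('fit.py').read().split('def res')[0])
Wc=dict(calibration("wrist")); Wc["world_from_camera"]=np.load("w2cal.npy")
A=lambda u,v:(225+(u+.5)/4-.5,45+(v+.5)/4-.5)
B=lambda u,v:(225+(u+.5)/3-.5,190+(v+.5)/3-.5)
ow=[('tl',*A(545,38)),('bl',*A(83,38)),('btn',*A(328,257)),('stripe',*A(352,470)),
('handle',*B(153,508)),('pivot',*B(238,330)),('h_tl',*B(345,258)),('h_bl',*B(107,258)),('h_br',*B(108,368)),
('win+',*A(484,531)),('win-',*A(156,531))]
def res2(p,full=False):
    o=[]
    for c,k,u,v in obs:
        cal,off=(T,to) if c=='T' else (S,so)
        o+=list(0.5*(proj(cal,W(p,L(k,p)))-crop((u,v),off)))
    n=len(o)
    for k,u,v in ow: o+=list(proj(Wc,W(p,L(k,p))+np.r_[p[8:10],0])-np.array([u,v]))
    # roll silhouette
    C=Wc["world_from_camera"][:3,3]-np.r_[p[8:10],0]
    d=C-W(p,(0,0,54)); yy=np.array([-np.sin(p[2]),np.cos(p[2])])@d[:2]; a0=np.arctan2(-yy,d[2]); D=np.hypot(yy,d[2])*1000; b=np.arccos(p[7]/D)
    for s,u in ((b,A(231,470)[0]),(-b,A(405,470)[0])):
        a=a0+s; o.append(proj(Wc,W(p,(p[5]+9,-p[7]*np.sin(a),54+p[7]*np.cos(a)))+np.r_[p[8:10],0])[0]-u)
    return np.array(o+list(p[8:10]/.002))
r=least_squares(res2,[.588,.058,-1.844,.46,1.44,-53,-.26,28,0,0],loss='soft_l1')
p=r.x;print(np.round(p,4))
n=len(obs)*2
for (k,_,_),e in zip(ow,r.fun[n:n+2*len(ow)].reshape(-1,2)):print(k,np.round(e,2))
print(np.round(r.fun[-4:],2))
for c,k in [(o[0],o[1]) for o in obs]: pass
for (c,k,_,_),e in zip(obs,r.fun[:n].reshape(-1,2)):print(c,k,np.round(e*2,1),end=';')
print()
for k in ['btn','handle','peg','stripe']:print(k,np.round(W(p,L(k,p)),4))
np.save('p.npy',p)
E
python3 fit2.py
```

```text
Traceback (most recent call last):
  File "fit2.py", line 23, in <module>
    r=least_squares(res2,[.588,.058,-1.844,.46,1.44,-53,-.26,28,0,0],loss='soft_l1')
  File "fit2.py", line 14, in res2
    o+=list(0.5*(proj(cal,W(p,L(k,p)))-crop((u,v),off)))
                              ~^^^^^
ValueError: too many values to unpack (expected 5)
```

```bash
sed -i 's/=p\[3:\]/=p[3:8]/' fit.py; python3 fit2.py
```

```text
[ 5.88100e-01  5.72000e-02 -1.84260e+00  4.62500e-01  1.43650e+00
 -5.45448e+01 -3.31200e-01  2.38249e+01  1.00000e-04 -6.00000e-04]
tl [ 2.57 -1.72]
bl [-1.22 -1.31]
btn [-0.04  0.34]
stripe [-0.03 -0.3 ]
handle [ 0.3  -1.99]
pivot [0.28 3.34]
h_tl [11.2   0.57]
h_bl [-3.3   0.73]
h_br [-2.53  2.71]
win+ [ 0.13 -0.13]
win- [0.28 0.08]
[-0.22 -0.05  0.03 -0.28]
T tl [-0.3 -1.6];T bl [-1.3 -0.9];T br [0.2 0.8];T handle [ 0.5 -0.2];T peg [ 0.2 -0.9];T pivot [ 0.7 -0.7];T win+ [ 0.4 -0.1];T win- [ 0.3 -0.1];T btn [-0.4 -0.7];T stripe [ 0.3 -0.4];T h_bl [ 0.1 -0.4];T h_br [0.5 0.4];T h_tr [ 1.7 -0.5];S tl [ 0.4 -1.7];S bl [ 1.5 -0.8];S tr [-1.5 -2.1];S handle [0.  0.8];S peg [0.1 0.1];S pivot [-0.6 -0.6];S win+ [ 1. -0.];S win- [0.5 0.2];S btn [ 0.1 -1.7];S stripe [1.7 1.9];S h_tl [ 2.5 -0.2];S h_bl [0.7 0.2];
btn [0.6145 0.1522 0.086 ]
handle [ 0.5134 -0.0943  0.1166]
peg [ 0.6312 -0.0538  0.138 ]
stripe [0.6078 0.099  0.0765]
```

```bash
python3 - <<'E'
from h import *
p=np.load('p.npy'); cur=np.array([.5755,.0984,.3193])
for c in [.4625,.3,.15,0,-.15,-.33,-.38]:
    w=W(p,(172,-70*np.sin(c),54+70*np.cos(c))); print(c,np.round((w-cur)*1000,1), np.round((w-W(p,(172,-70*np.sin(.4625),54+70*np.cos(.4625))))*1000,1))
T=calibration("top")
for n,u,v,z in [('bottleb',155,146,.2),('bottlea',115,154,.2),('roll',227,137,.05),('redc',415,245,.16),('stap',295,150,.033)]:
    k=np.linalg.inv(T["intrinsics"])@[u,v,1]; M=T["world_from_camera"]; d=M[:3,:3]@k; print(n,np.round(M[:3,3]+d*(z-M[2,3])/d[2],3))
E
```

```text
0.4625 [ -63.7 -198.4 -202.7] [0. 0. 0.]
0.3 [ -53.5 -201.3 -198.4] [10.2 -2.8  4.2]
0.15 [ -43.7 -204.  -196.1] [20.  -5.6  6.6]
0 [ -33.6 -206.8 -195.3] [30.1 -8.4  7.4]
-0.15 [ -23.5 -209.6 -196.1] [ 40.2 -11.2   6.6]
-0.33 [ -11.8 -212.9 -199.1] [ 51.9 -14.5   3.6]
-0.38 [  -8.6 -213.8 -200.3] [ 55.1 -15.4   2.4]
bottleb [0.695 0.302 0.2  ]
bottlea [0.677 0.394 0.2  ]
roll [0.755 0.147 0.05 ]
redc [ 0.453 -0.318  0.16 ]
stap [ 0.721 -0.04   0.033]
```

Request:
servo_tool([
  [[50, -16, -50, -20, 0], [50, -32, -100, -40, 0], [50, -48, -150, -70, 0], [50, -64, -198, -100, 0], [50, -64, -198, -110, 0]],
])

```text
time: 2.22
tool_pos: [0.5096, -0.0997, 0.2079]
tool_rot: [-0.002, 0.797, 0.604, -0.001]
contact_force: [0.3, 0.9, -0.1]
gripper_width: 0.581
```

```bash
python3 - <<'E'
from h import *
f=grab_frame("wrist"); cv2.imwrite("pics/w3.png",cv2.resize(f[:,:,::-1],(784,588)));print(state()["tool_pos"])
E
```

```text
[ 0.50999708 -0.0984174   0.20747582]
```

View pics/w3.png

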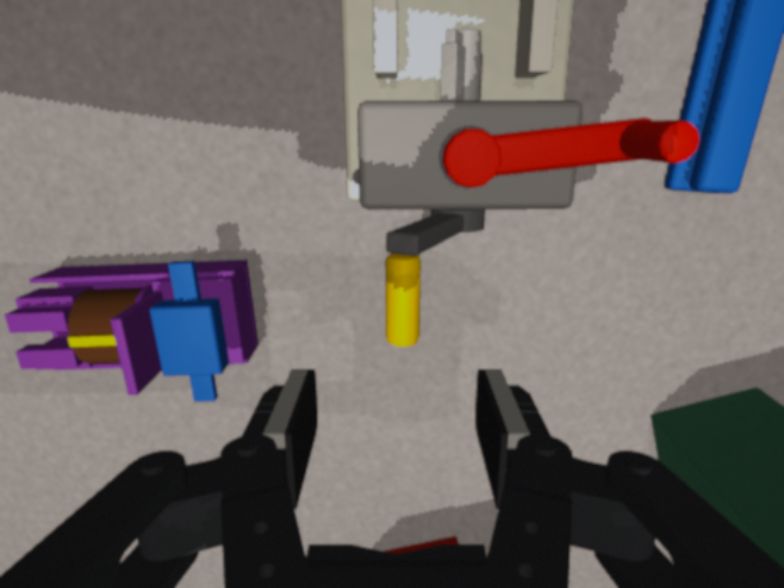

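The handle, at (402,300), is centred between the jaws. Descending.

Request:
servo_tool([
  [[50, 0, 0, -45, 0], [50, 0, 0, -92, 0], [50, 0, 0, -92, 0], [17, 0, 0, -92, 0], [17, 0, 0, -92, 0]],
])

```text
time: 2.9
tool_pos: [0.5136, -0.0992, 0.1214]
tool_rot: [0.002, 0.796, 0.605, 0.001]
contact_force: [-2.7, 1.3, 2.6]
gripper_width: 0.201
```

Request:
servo_tool([
  [[17, 0, 0, 0, 0], [17, 0, 0, 0, 0]],
])

```text
time: 3.15
tool_pos: [0.5123, -0.0994, 0.1193]
tool_rot: [0.001, 0.796, 0.605, 0.001]
contact_force: [0.4, 0.1, 0.1]
gripper_width: 0.2
```

```bash
python3 - <<'E'
from h import *
f=grab_frame("wrist"); cv2.imwrite("pics/w4.png",cv2.resize(f[:,:,::-1],(784,588)));print(state()["tool_pos"])
E
```

```text
[ 0.51217461 -0.09939029  0.11899151]
```

View pics/w4.png

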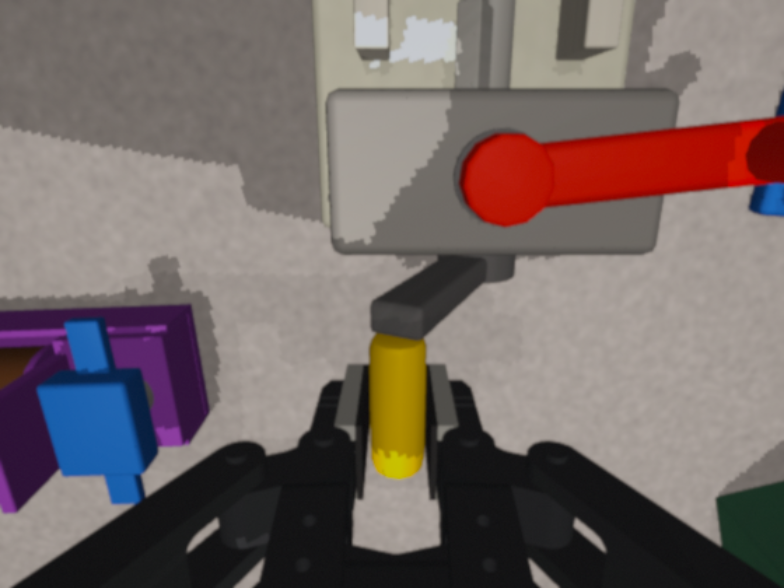

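Request:
servo_tool([
  [[17, 10, -3, 4, 0], [17, 20, -5.6, 6.5, 0], [17, 30, -8.4, 7.4, 0], [17, 41, -11.4, 6.4, 0], [17, 52.5, -14.6, 3.5, 0]],
])

```text
time: 3.82
tool_pos: [0.5652, -0.1141, 0.1216]
tool_rot: [0.0, 0.796, 0.605, 0.0]
contact_force: [-2.3, -0.3, 1.5]
gripper_width: 0.201
```

Request:
servo_tool([
  [[17, 0, 0, 0, 0], [25, 0, 0, 0, 0], [40, 0, 0, 0, 0], [40, 0, 0, 45, 0], [40, 0, 0, 90, 0]],
])

```text
time: 4.45
tool_pos: [0.5635, -0.1135, 0.2122]
tool_rot: [-0.001, 0.796, 0.605, -0.0]
contact_force: [1.7, -0.2, -0.1]
gripper_width: 0.469
```

Request:
servo_tool([
  [[40, 6, 60, 25, 0], [40, 12, 120, 60, 0], [40, 12, 180, 90, 0], [40, 12, 213, 110, 0], [40, 12, 213, 110, 0]],
])

```text
time: 5.08
tool_pos: [0.5768, 0.102, 0.3253]
tool_rot: [0.002, 0.795, 0.607, 0.003]
contact_force: [0.4, -1.7, 0.2]
gripper_width: 0.475
```

```bash
python3 - <<'E'
from h import *
for i in range(4): grab_frame("top")
c=calibration("wrist"); f=grab_frame("wrist"); np.save("w5cal.npy",c["world_from_camera"])
cv2.imwrite("pics/w5.png",cv2.resize(f[:,:,::-1],(784,588),interpolation=cv2.INTER_CUBIC));cv2.imwrite("pics/w5raw.png",f[:,:,::-1])
print(state()["tool_pos"])
E
```

```text
[0.57579775 0.09805881 0.32025066]
```

View pics/w5.png

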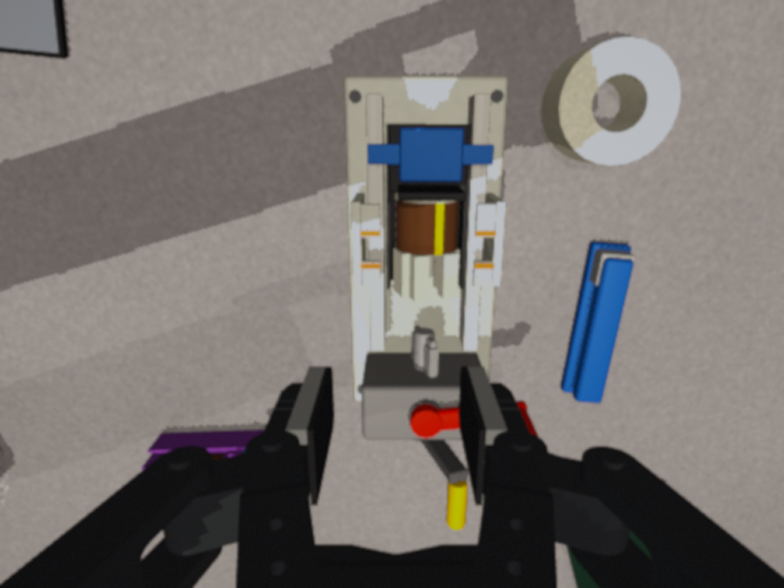

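```bash
python3 - <<'E'
import cv2
f=cv2.imread("pics/w5raw.png")
a=cv2.resize(f[130:195,270:345],None,fx=8,fy=8,interpolation=cv2.INTER_CUBIC)
b=cv2.resize(f[230:385,260:390],None,fx=3.8,fy=3.8,interpolation=cv2.INTER_CUBIC)
cv2.imwrite("pics/w5a.png",a);cv2.imwrite("pics/w5b.png",b)
E
```

```text
(no output)
```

View pics/w5a.png

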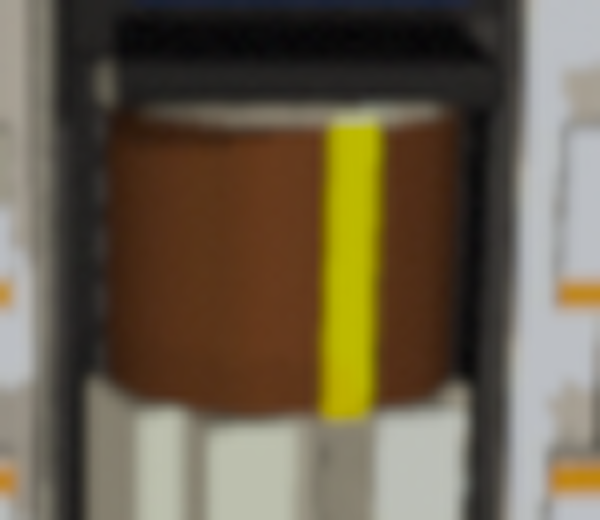

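View pics/w5b.png

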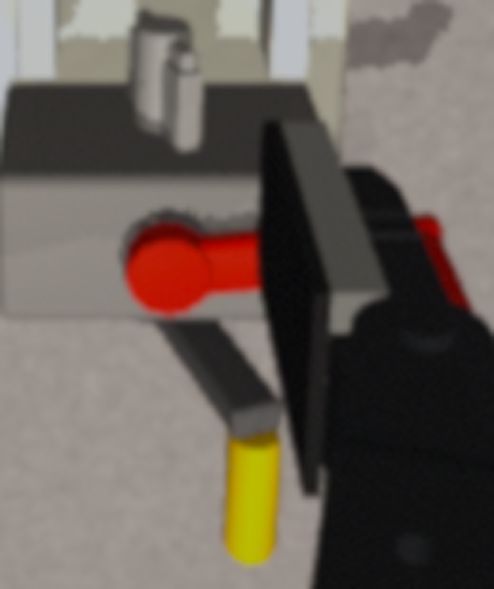

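```bash
cat > f5.py <<'E'
from h import *
p=np.load('p.npy'); Wc=dict(calibration("wrist")); Wc["world_from_camera"]=np.load("w5cal.npy")
a=lambda u,v:np.array([270+(u+.5)/8-.5,130+(v+.5)/8-.5]); b=lambda u,v:np.array([260+(u+.5)/3.8-.5,230+(v+.5)/3.8-.5])
s=lambda u,v:np.array([(u+.5)/1.4-.5,(v+.5)/1.4-.5])
def fun(q):
    dx,dy,c,sp,r,cx=q[:6]; P=np.r_[p[0]+dx,p[1]+dy,p[2]]; pr=lambda L:proj(Wc,W(P,L))
    o=list(pr((-29,43,76))-s(485,250))+list(pr((-29,-43,76))-s(371,250))
    o+=list(pr((105,0,104))-b(169,272))
    o+=list(pr((166,-70*np.sin(c),54+70*np.cos(c)))-b(251,500))
    o+=list(pr((cx-44,0,86))-s(431,154))
    o+=[pr((cx+9,-r*np.sin(sp),54+r*np.cos(sp)))[0]-a(351,250)[0]]
    C=Wc["world_from_camera"][:3,3]; d=C-W(P,(0,0,54)); yy=np.array([-np.sin(P[2]),np.cos(P[2])])@d[:2]
    a0=np.arctan2(-yy,d[2]); D=np.hypot(yy,d[2])*1000; be=np.arccos(r/D)
    for t,u in ((be,a(108,250)[0]),(-be,a(455,250)[0])):
        o.append(pr((cx+9,-r*np.sin(a0+t),54+r*np.cos(a0+t)))[0]-u)
    return np.array(o)
r=least_squares(fun,[0,0,-.33,-.33,24,-54],loss='soft_l1',x_scale=[.001,.001,.1,.1,1,1]);q=r.x;print(np.round(q,4));print(np.round(r.fun,2))
# keys check
P=np.r_[p[0]+q[0],p[1]+q[1],p[2]]
for c in (-.25,-.3,-.35,-.4): print(c,proj(Wc,W(P,(59,-21*np.sin(c),54+21*np.cos(c)))))
print(b(188,105))
E
python3 f5.py
```

```text
[-1.00000e-04 -9.00000e-04 -3.38700e-01 -3.36900e-01  2.37358e+01
 -5.52660e+01]
[ 0.04 -0.05 -0.09 -0.04  0.56  2.32 -0.23 -1.74 -0.16 -0.   -0.   -0.01
 -0.01]
-0.25 [308.52074939 253.65948422]
-0.3 [309.39315298 253.55115846]
-0.35 [310.24762087 253.42389375]
-0.4 [311.08176379 253.27809635]
[309.10526316 257.26315789]
```

```bash
python3 - <<'E'
from h import *
p=np.load('p.npy'); p[1]-=.0004; s=state(); print(s['tool_pos'],s['tool_rot'],s['contact_force'])
for x,z in [(-90,115),(-90,97),(-17,97)]:
    print(x,z,np.round((W(p,(x,0,z))-s['tool_pos'])*1000,1))
print(np.cos(p[2]),np.sin(p[2]))
E
```

```text
[0.57579775 0.09805881 0.32025066] [-6.00331369e-04  7.96814852e-01  6.04222320e-01 -1.05811338e-03] [-0.23647875 -0.19711483 -0.74401573]
-90 115 [  36.4   45.5 -205.3]
-90 97 [  36.4   45.5 -223.3]
-17 97 [  16.8  -24.8 -223.3]
-0.26849172277954014 -0.9632819913186764
```

Request:
servo_tool([
  [[0, 18, 23, -50, 0], [0, 36, 45, -100, 0], [0, 36, 45, -155, 0], [0, 36, 45, -195, 0], [0, 36, 45, -195, 0]],
])

```text
time: 5.95
tool_pos: [0.6088, 0.1426, 0.1211]
tool_rot: [-0.003, 0.797, 0.604, -0.005]
contact_force: [-0.3, 0.7, 0.3]
gripper_width: 0.006
```

```bash
python3 - <<'E'
from h import *
f=grab_frame("wrist"); cv2.imwrite("pics/w6.png",cv2.resize(f[:,:,::-1],(784,588)));s=state();print(s["tool_pos"],s['contact_force'])
p=np.load('p.npy');c,sn=np.cos(p[2]),np.sin(p[2]);d=s['tool_pos'][:2]-p[:2];print(c*d[0]+sn*d[1],-sn*d[0]+c*d[1])
E
```

```text
[0.61099829 0.14307046 0.12475055] [ 0.77325294 -0.40120712  1.34136544]
-0.08882351139979132 -0.0009638335459723583
```

View pics/w6.png

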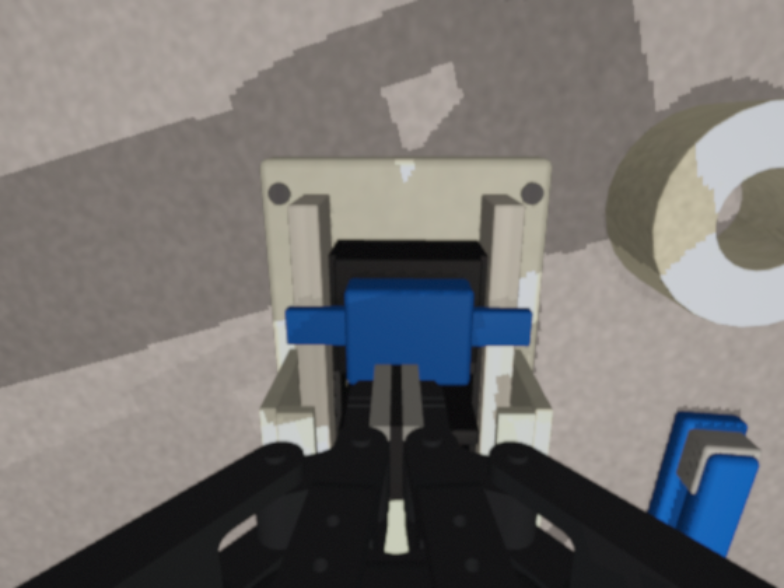

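Request:
servo_tool([
  [[0, 0.5, 2, 0, 0], [0, 0.5, 2, -10, 0], [0, 0.5, 2, -22, 0], [0, 0.5, 2, -22, 0], [0, 0.5, 2, -22, 0]],
])

```text
time: 6.62
tool_pos: [0.6126, 0.1462, 0.105]
tool_rot: [-0.0, 0.796, 0.605, -0.0]
contact_force: [0.1, -0.4, 1.3]
gripper_width: -0.004
```

Request:
servo_tool([
  [[0, 0, 0, -4, 0], [0, 0, 0, -8, 0], [0, 0, 0, -8, 0]],
])

```text
time: 7.0
tool_pos: [0.6131, 0.1463, 0.0972]
tool_rot: [0.0, 0.796, 0.605, 0.0]
contact_force: [-1.3, 0.2, 5.9]
gripper_width: 0.002
```

```bash
python3 - <<'E'
from h import *
f=grab_frame("wrist"); cv2.imwrite("pics/w7.png",cv2.resize(f[:,:,::-1],(784,588)));s=state();print(s["tool_pos"],s['contact_force'])
p=np.load('p.npy');c,sn=np.cos(p[2]),np.sin(p[2]);d=s['tool_pos'][:2]-p[:2];print(c*d[0]+sn*d[1],-sn*d[0]+c*d[1])
f=grab_frame("scene"); cv2.imwrite("pics/s7.png",cv2.resize(f[170:275,225:325,::-1],None,fx=5.6,fy=5.6,interpolation=cv2.INTER_CUBIC))
E
```

```text
[0.61314776 0.14628667 0.09736922] [-1.10450426  0.32398005  4.79901408]
-0.09249874459119849 0.00024318489115158354
```

View pics/w7.png

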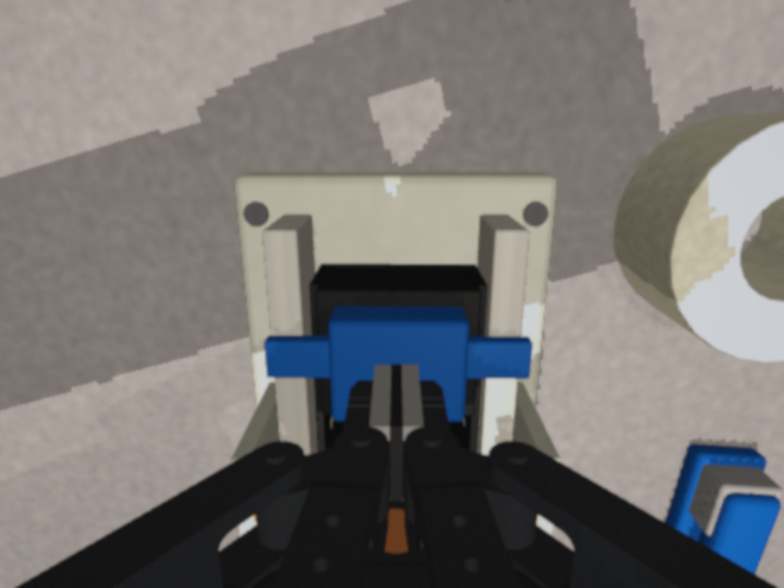

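View pics/s7.png

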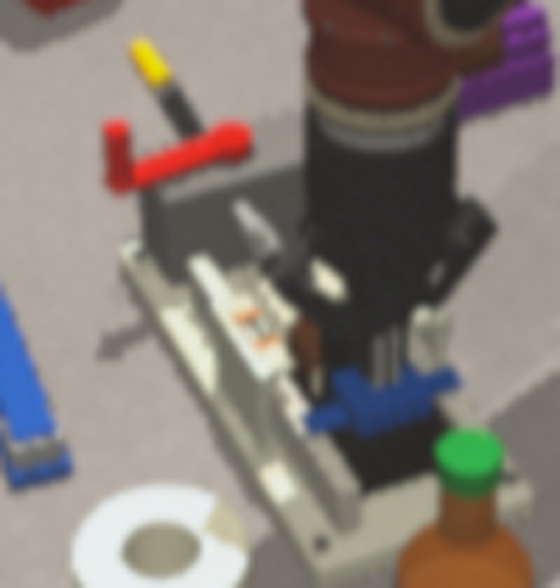

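Request:
servo_tool([
  [[0, -0.8, -2.9, -1, 0], [0, -2.1, -7.7, -1, 0], [0, -3.8, -13.5, -1, 0], [0, -5.4, -19.3, -1, 0], [0, -6.7, -24, -1, 0]],
])

```text
time: 7.72
tool_pos: [0.6072, 0.1231, 0.0971]
tool_rot: [0.0, 0.796, 0.605, 0.002]
contact_force: [1.7, 5.6, 6.4]
gripper_width: -0.0
```

Request:
servo_tool([
  [[0, -1.3, -4.8, 0, 0], [0, -2.7, -9.6, 0, 0], [0, -4, -14.5, 0, 0], [0, -5.4, -19.3, 0, 0], [0, -5.4, -19.3, 0, 0]],
])

```text
time: 8.35
tool_pos: [0.6017, 0.1032, 0.097]
tool_rot: [0.0, 0.796, 0.605, 0.002]
contact_force: [1.4, 2.7, 5.5]
gripper_width: -0.002
```

```bash
python3 - <<'E'
from h import *
f=grab_frame("wrist"); cv2.imwrite("pics/w8.png",cv2.resize(f[:,:,::-1],(784,588)));s=state();print(s["tool_pos"],s['contact_force'])
p=np.load('p.npy');c,sn=np.cos(p[2]),np.sin(p[2]);d=s['tool_pos'][:2]-p[:2];print(c*d[0]+sn*d[1],-sn*d[0]+c*d[1])
f=grab_frame("scene"); cv2.imwrite("pics/s8.png",cv2.resize(f[170:275,225:325,::-1],None,fx=5.6,fy=5.6,interpolation=cv2.INTER_CUBIC))
E
```

```text
[0.6016991  0.10325459 0.09699971] [0.43841067 3.04482477 6.16085726]
-0.04797284765399088 0.0007686521890069575
```

View pics/w8.png

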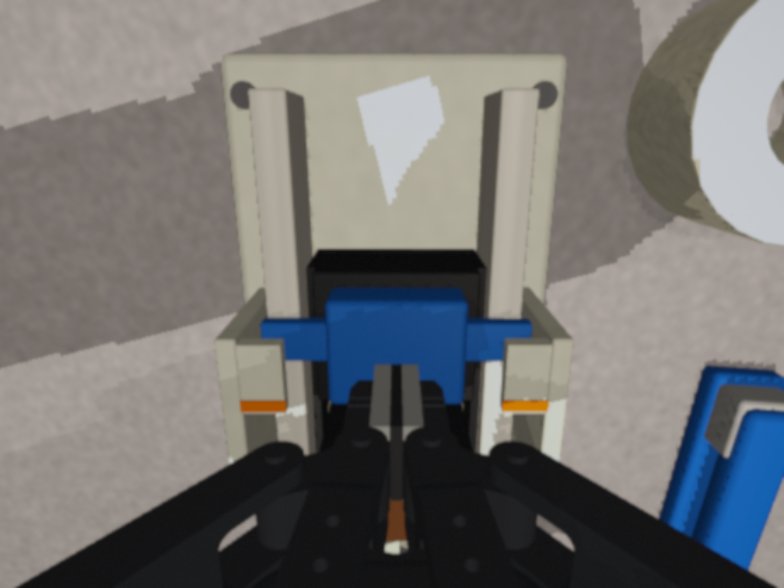

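View pics/s8.png

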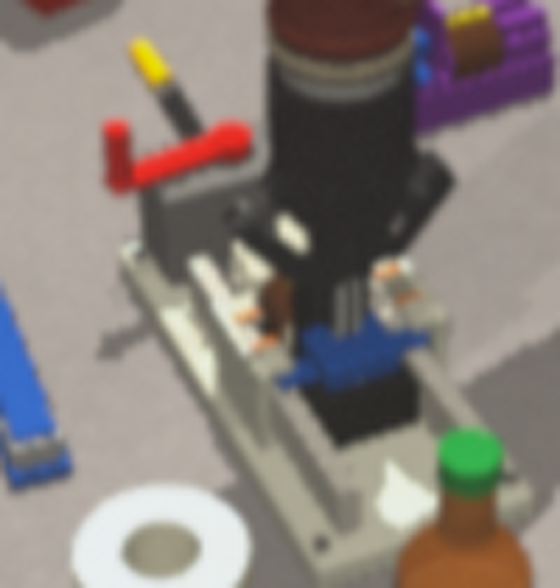

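The ears are under the strips (row 340). Continuing the slide.

Request:
servo_tool([
  [[0, -1.3, -4.8, 0, 0], [0, -2.7, -9.6, 0, 0], [0, -4, -14.5, 0, 0], [0, -5.4, -19.3, 0, 0], [0, -6.7, -24, 0, 0]],
])

```text
time: 9.07
tool_pos: [0.595, 0.0797, 0.097]
tool_rot: [0.0, 0.796, 0.605, 0.002]
contact_force: [1.3, 5.1, 5.6]
gripper_width: 0.001
```

Request:
servo_tool([
  [[0, -0.8, -3, 0, 0], [0, -1.3, -5, 0, 0], [0, -1.6, -6, 0, 0], [0, -1.6, -6, 0, 0]],
])

```text
time: 9.57
tool_pos: [0.5935, 0.0737, 0.097]
tool_rot: [0.0, 0.796, 0.605, 0.002]
contact_force: [0.7, 4.0, 5.5]
gripper_width: -0.001
```

```bash
python3 - <<'E'
from h import *
f=grab_frame("wrist"); cv2.imwrite("pics/w9.png",cv2.resize(f[:,:,::-1],(784,588)));s=state();print(s["tool_pos"],s['contact_force'])
p=np.load('p.npy');c,sn=np.cos(p[2]),np.sin(p[2]);d=s['tool_pos'][:2]-p[:2];print(c*d[0]+sn*d[1],-sn*d[0]+c*d[1])
E
```

```text
[0.59345882 0.07367928 0.09698272] [1.2238105  3.67417778 5.59651066]
-0.01727103301834173 0.0007716602798302098
```

View pics/w9.png

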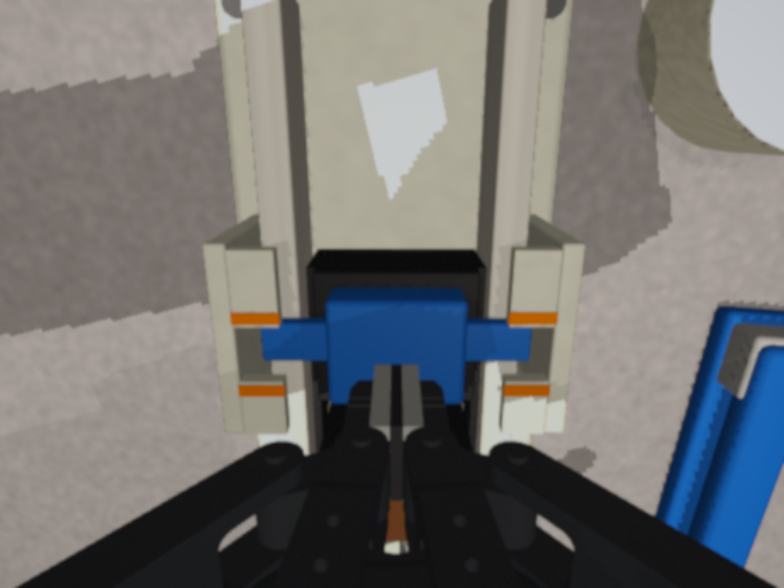

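Request:
servo_tool([
  [[0, -0.3, -1, 0, 0], [0, -0.6, -2, 0, 0], [0, -0.6, -2, 0, 0]],
])

```text
time: 10.0
tool_pos: [0.593, 0.0731, 0.097]
tool_rot: [-0.001, 0.796, 0.605, 0.003]
contact_force: [1.8, 8.7, 5.2]
gripper_width: -0.0
```

Request:
servo_tool([
  [[0, -0.3, -1, 0, 0], [0, -0.6, -2, 0, 0], [0, -0.6, -2, 0, 0]],
])

```text
time: 10.38
tool_pos: [0.5929, 0.0729, 0.0972]
tool_rot: [-0.002, 0.796, 0.605, 0.005]
contact_force: [4.3, 16.3, 3.8]
gripper_width: 0.003
```

Request:
servo_tool([
  [[0, 0.8, 2.8, 0, 0], [0, 0.8, 2.8, 6, 0], [0, 0.8, 2.8, 12, 0], [0, 1.3, 4.5, 20, 0], [0, 1.3, 4.5, 60, 0]],
])

```text
time: 11.0
tool_pos: [0.5894, 0.073, 0.152]
tool_rot: [-0.002, 0.796, 0.605, -0.004]
contact_force: [0.2, -0.4, 1.0]
gripper_width: -0.003
```

Request:
servo_tool([
  [[0, 10, 35, 50, 0], [0, 10, 35, 100, 0], [0, 10, 35, 140, 0], [0, 10, 35, 140, 0]],
])

```text
time: 11.5
tool_pos: [0.6041, 0.1079, 0.3006]
tool_rot: [0.003, 0.796, 0.605, 0.003]
contact_force: [0.4, 0.7, -0.7]
gripper_width: 0.001
```

```bash
python3 - <<'E'
from h import *
for i in range(3): grab_frame("top")
c=calibration("wrist"); f=grab_frame("wrist"); np.save("w10cal.npy",c["world_from_camera"])
cv2.imwrite("pics/w10.png",cv2.resize(f[:,:,::-1],(784,588)));cv2.imwrite("pics/w10raw.png",f[:,:,::-1]);s=state();print(s["tool_pos"],s['contact_force'])
f=grab_frame("scene"); cv2.imwrite("pics/s10.png",cv2.resize(f[170:275,225:325,::-1],None,fx=5.6,fy=5.6,interpolation=cv2.INTER_CUBIC))
E
```

```text
[0.60153549 0.10796739 0.29327058] [ 1.65295456 -0.26908707 -0.9072366 ]
```

View pics/w10.png

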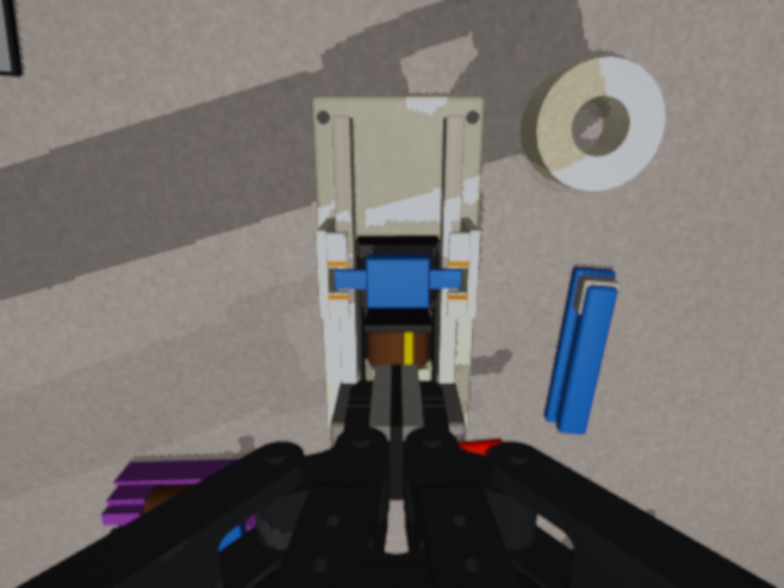

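View pics/s10.png

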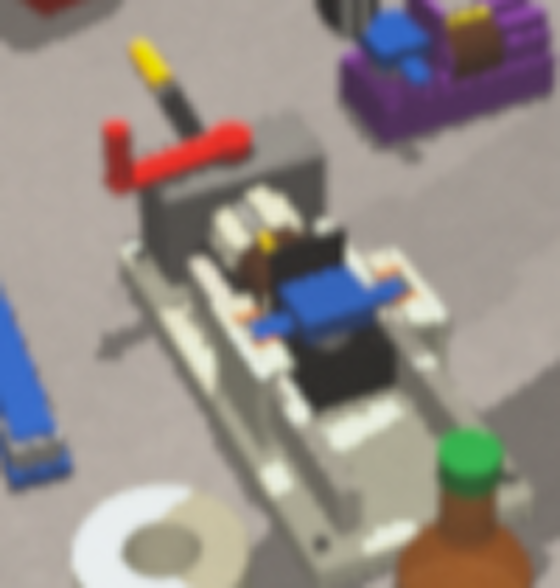

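```bash
python3 - <<'E'
from h import *
p=np.load('p.npy'); Wc=dict(calibration("wrist")); Wc["world_from_camera"]=np.load("w10cal.npy"); S=calibration("scene")
for cx,z in [(15,86),(15,76),(10,86),(10,76)]:
    a=proj(Wc,W(p,(cx-44,0,z))); b=proj(S,W(p,(cx-44,0,z)))
    print(cx,z,a*1.4,(b-[225,170]+.5)*5.6, 'width',1.4*(proj(Wc,W(p,(cx-44,22,z)))[0]-proj(Wc,W(p,(cx-44,-22,z)))[0]))
print('win',1.4*proj(Wc,W(p,(-29,43,76))),1.4*proj(Wc,W(p,(-29,-43,76))), [(proj(S,W(p,(-29,y,76)))-[225,170]+.5)*5.6 for y in (43,-43)])
f=cv2.imread("pics/w10raw.png"); cv2.imwrite("pics/w10a.png",cv2.resize(f[155:275,220:350],None,fx=5,fy=5,interpolation=cv2.INTER_CUBIC))
E
```

```text
15 86 [398.14591948 283.49873357] [327.85044583 292.00135734] width 63.43535581572538
15 76 [398.12170197 279.32026185] [327.96575918 305.76455428] width 61.74377914791693
10 86 [398.15809662 276.58519807] [331.73675365 297.45557572] width 63.722379929992684
10 76 [398.13344633 272.5734951 ] [331.83285008 311.23052856] width 62.01566689939052
win [458.48103151 279.38044985] [337.79999997 279.26011138] [array([256.13697247, 328.24104081]), array([398.26926421, 283.76535513])]
```

View pics/w10a.png

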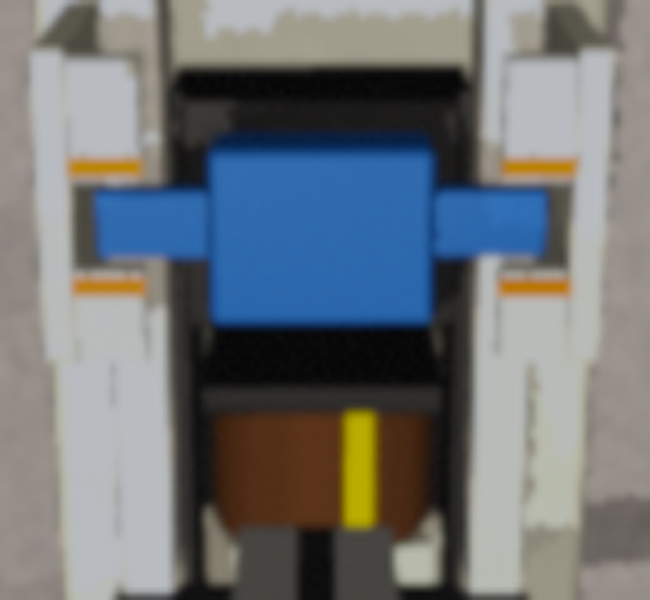

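Button is up (width 63.3 px matches the raised height) and the cassette is home to about 1 mm. Next, the clamp.

```bash
python3 - <<'E'
from h import *
p=np.load('p.npy'); cur=np.array([.6022,.108,.2948])
w0=W(p,(105-72*np.cos(1.4365),72*np.sin(1.4365),127)); print(np.round((w0-cur)*1000,1))
for a in np.linspace(1.4365,-.05,12): print(round(a,3),np.round((W(p,(105-72*np.cos(a),72*np.sin(a),127))-w0)*1000,1),round(np.degrees(1.4365-a)/6,2))
E
```

```text
[  29.  -161.8 -167.8]
1.436 [0. 0. 0.] 0.0
1.301 [0.7 9.7 0. ] 1.29
1.166 [ 0.  19.4  0. ] 2.58
1.031 [-1.9 28.9  0. ] 3.87
0.896 [-5.1 38.1  0. ] 5.16
0.761 [-9.5 46.8  0. ] 6.45
0.626 [-15.   54.8   0. ] 7.74
0.491 [-21.6  61.9   0. ] 9.03
0.355 [-29.1  68.2   0. ] 10.32
0.22 [-37.3  73.3   0. ] 11.61
0.085 [-46.2  77.3   0. ] 12.9
-0.05 [-55.5  80.1   0. ] 14.2
```

Request:
servo_tool([
  [[50, 6, -32, 0, -1.7], [50, 12, -64, -10, -3.4], [50, 18, -97, -25, -5.1], [50, 24, -130, -40, -6.8], [50, 29, -162, -60, -8.5]],
])

```text
time: 12.38
tool_pos: [0.631, -0.0548, 0.2338]
tool_rot: [-0.0, 0.98, 0.2, -0.001]
contact_force: [1.1, -1.4, 0.1]
gripper_width: 0.588
```

Request:
servo_tool([
  [[50, 0, 0, 0, -1.7], [50, 0, 0, 0, -3.4], [50, 0, 0, -10, -5.2], [50, 0, 0, -30, -5.2], [50, 0, 0, -30, -5.2]],
])

```text
time: 13.0
tool_pos: [0.6294, -0.0532, 0.2015]
tool_rot: [-0.0, 0.998, -0.066, -0.003]
contact_force: [-0.7, 0.4, -0.1]
gripper_width: 0.586
```

```bash
python3 - <<'E'
from h import *
f=grab_frame("wrist"); cv2.imwrite("pics/w11.png",cv2.resize(f[:,:,::-1],(784,588)));s=state();print(s["tool_pos"],s['tool_rot'])
E
```

```text
[ 0.63023163 -0.05337108  0.20321007] [-2.45287915e-04  9.97774968e-01 -6.66364459e-02 -2.15332129e-03]
```

View pics/w11.png

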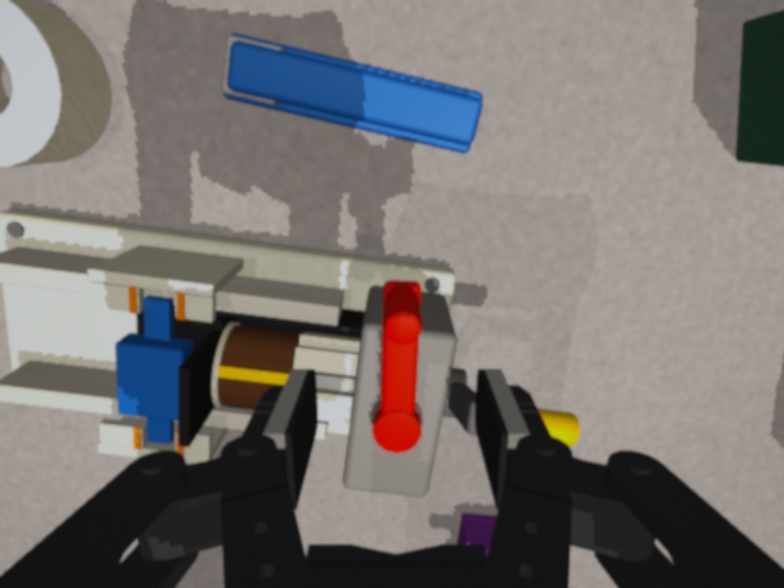

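Request:
servo_tool([
  [[50, 0, 0, -40, 0], [50, 0, 0, -77, 0], [50, 0, 0, -77, 0], [20, 0, 0, -77, 0], [20, 0, 0, -77, 0]],
])

```text
time: 13.68
tool_pos: [0.6331, -0.054, 0.1317]
tool_rot: [0.0, 0.998, -0.067, 0.002]
contact_force: [0.8, 0.3, 0.3]
gripper_width: 0.235
```

```bash
python3 - <<'E'
from h import *
f=grab_frame("wrist"); cv2.imwrite("pics/w12.png",cv2.resize(f[:,:,::-1],(784,588)));s=state();print(s["tool_pos"],s['contact_force'],s['gripper_width'])
E
```

```text
[ 0.63290657 -0.05399588  0.13142981] [-0.01341844 -0.39450572  0.49135847] 0.23357906511144502
```

View pics/w12.png

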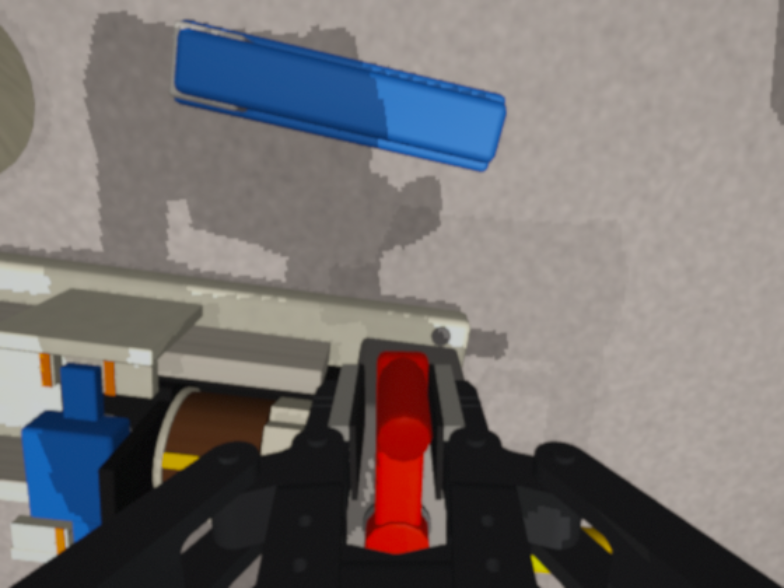

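Request:
servo_tool([
  [[20, 0.7, 9.7, 0, 1.3], [20, 0, 19.4, 0, 2.6], [20, -1.9, 28.9, 0, 3.9], [20, -5.1, 38.1, 0, 5.2], [20, -9.5, 46.8, 0, 6.4]],
])

```text
time: 14.35
tool_pos: [0.623, -0.0068, 0.1307]
tool_rot: [0.001, 0.964, 0.266, 0.002]
contact_force: [0.0, -0.7, 0.1]
gripper_width: 0.234
```

Request:
servo_tool([
  [[20, -5.5, 8, 0, 1.3], [20, -12.1, 15.1, 0, 2.6], [20, -19.6, 21.4, 0, 3.9], [20, -27.8, 26.5, 0, 5.2], [20, -36.7, 30.5, 0, 6.4]],
])

```text
time: 14.98
tool_pos: [0.5862, 0.0239, 0.1306]
tool_rot: [0.001, 0.823, 0.569, 0.001]
contact_force: [1.9, -0.3, -0.5]
gripper_width: 0.235
```

Request:
servo_tool([
  [[20, -6, 1.8, 0, 0.8], [20, -9.3, 2.8, 0, 0.8], [20, -9.3, 2.8, 0, 0.8]],
])

```text
time: 15.35
tool_pos: [0.5774, 0.0265, 0.1304]
tool_rot: [0.001, 0.8, 0.6, 0.002]
contact_force: [3.5, 0.5, 2.0]
gripper_width: 0.235
```

```bash
python3 - <<'E'
from h import *
f=grab_frame("wrist"); cv2.imwrite("pics/w13.png",cv2.resize(f[:,:,::-1],(784,588)));s=state();print(s["tool_pos"],s['contact_force'],s['gripper_width'])
p=np.load('p.npy');c,sn=np.cos(p[2]),np.sin(p[2]);d=s['tool_pos'][:2]-p[:2];print(c*d[0]+sn*d[1],-sn*d[0]+c*d[1])
E
```

```text
[0.57736149 0.02644939 0.13036403] [3.47625167 1.01787475 1.81175108] 0.2337240479152298
0.03254666835238308 -0.0020537717189893223
```

View pics/w13.png

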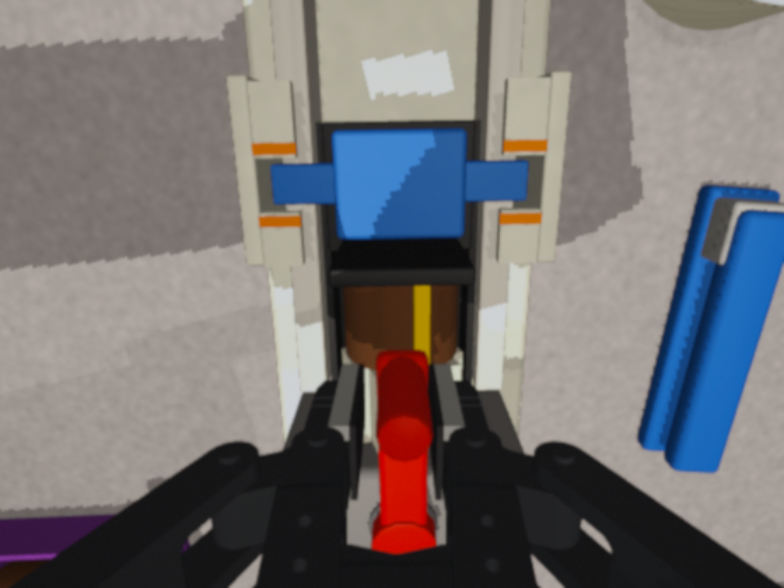

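Request:
servo_tool([
  [[30, 2, -0.6, 0, 0], [45, 2, -0.6, 0, 0], [45, 2, -0.6, 0, 0], [45, 2, -0.6, 50, 0], [45, 2, -0.6, 100, 0]],
])

```text
time: 16.02
tool_pos: [0.577, 0.0259, 0.2287]
tool_rot: [-0.001, 0.8, 0.601, -0.001]
contact_force: [0.8, 0.1, -0.3]
gripper_width: 0.525
```

Request:
servo_tool([
  [[45, 0, 50, 50, 0], [45, 0, 80, 90, 0], [45, 0, 80, 90, 0], [45, 0, 80, 90, 0]],
])

```text
time: 16.52
tool_pos: [0.5776, 0.1059, 0.318]
tool_rot: [-0.0, 0.799, 0.601, -0.001]
contact_force: [-0.3, -0.7, -1.4]
gripper_width: 0.522
```

```bash
python3 - <<'E'
from h import *
grab_frame("top");grab_frame("top")
c=calibration("wrist");f=grab_frame("wrist"); np.save("w14cal.npy",c["world_from_camera"]);cv2.imwrite("pics/w14.png",cv2.resize(f[:,:,::-1],(784,588)));s=state();print(s["tool_pos"],s['contact_force'],s['time'])
f=grab_frame("scene"); cv2.imwrite("pics/s14.png",f[:,:,::-1]);cv2.imwrite("pics/s14c.png",cv2.resize(f[170:275,225:325,::-1],None,fx=5.6,fy=5.6,interpolation=cv2.INTER_CUBIC))
p=np.load('p.npy'); Wc=dict(calibration("wrist")); Wc["world_from_camera"]=np.load("w14cal.npy");
for n,L in [('peg0',(33,0,138)),('peg.15',(105-72*np.cos(.15),72*np.sin(.15),138)),('btn',(-29,0,86)),('btn-5',(-34,0,86)),('handle-.34',(166,70*np.sin(.339),54+70*np.cos(.339))),('pivot',(105,0,104))]: print(n,1.4*proj(Wc,W(p,L)))
E
```

```text
[0.57724049 0.10515809 0.31645472] [-0.66461639 -0.33343567 -0.71387221] 16.675
peg0 [433.71603082 371.56517243]
peg.15 [449.74779678 372.52326672]
btn [429.9515622  262.10504967]
btn-5 [430.02498963 255.45046379]
handle-.34 [459.53063673 512.70649289]
pivot [429.53033398 434.35400764]
```

View pics/w14.png

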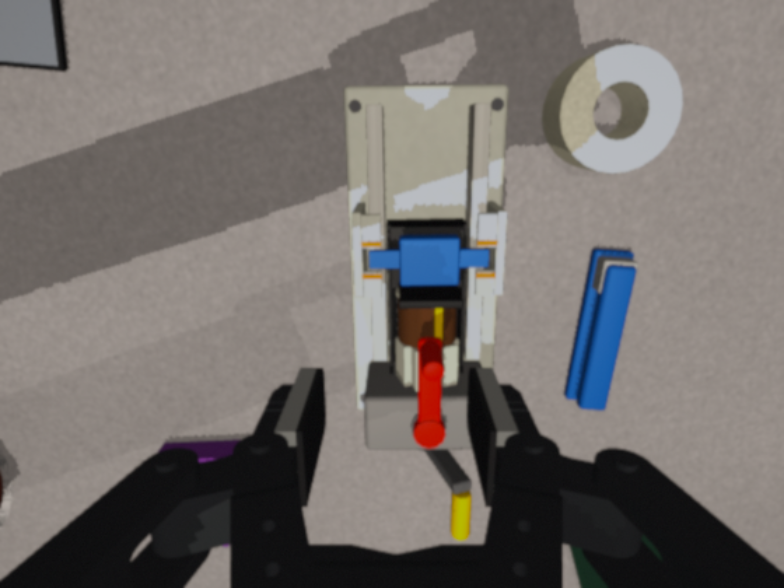

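View pics/s14c.png

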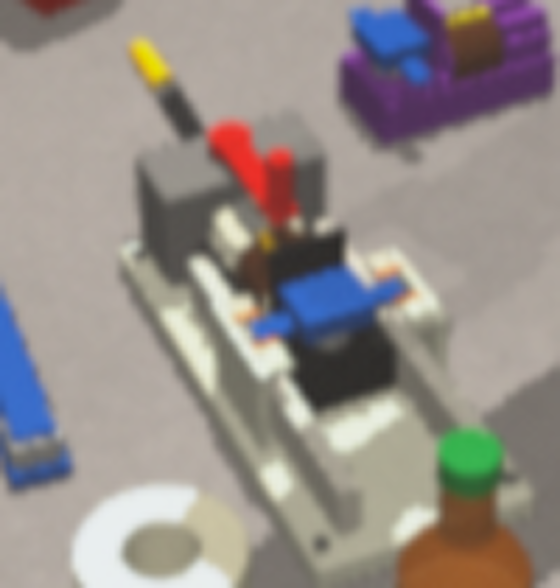

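View pics/s14.png

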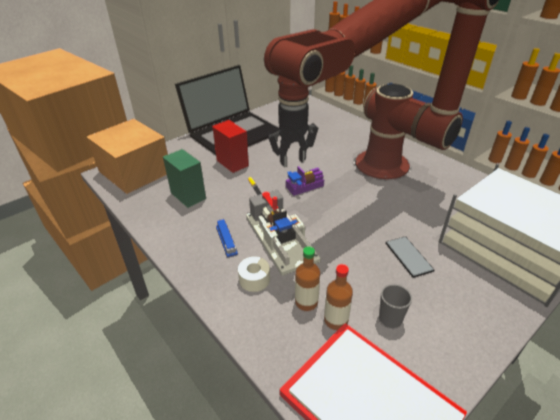

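The clamp peg is at (433,370), against (434,372) expected for closed. The button is at (430,262), matching the expected home position, and it is up in its window. The bystanders have not moved. Handing in.

```bash
python3 -c "
from plant import *
print(job_done())"
```

```text
the job is handed in; nothing more can be done
None
```

The cassette is loaded and the clamp is closed. I handed the job in at about 16.7 s of the 61 s allowed; no verdict is reported.

- **Crank:** I straddled the yellow handle with the jaws and turned it along its arc from about +0.46 to −0.34 rad. The spool measured −0.337 rad, so the keys and slot agreed to within a few hundredths of a radian. A rougher reading from the keys themselves came out nearer −0.29 rad, still within the 0.1 rad limit.
- **Cassette:** I pressed the blue button about 8 mm and slid the cassette until the push force rose to about 16 N with no further movement. After release, the camera put it within about 1 mm of fully home. The button's apparent size and place in the window matched fully up.
- **Clamp:** I swung the arm to its stop, where the force was about 3.5 N. The final picture put the peg within 2 pixels of its closed position.
- **Last look:** The gripper was clear of everything, and the bystanders and the purple look-alike looked unmoved in the final pictures. I judged that by eye, without measuring their positions.

No last check failed. My only doubt is a constant offset of about 2 pixels for the button in the scene camera; it was the same before and after the slide, so I put it down to how I read the pixel or to calibration.

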